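Draw a blank from the gravity magazine and set it up on the rotary stage

TASK

Fetch the lowest heat-spreader plate from the gravity magazine: pull the green-handled ejector so that the plate pokes out of the mouth, let go, and draw the plate out so that the rest of the stack drops down one place in the magazine. Lay it centred and flat along the bed of the rotary inspection stage, pushed up against the blue end stop, and turn the ring by its black post until the yellow 40-degree mark stands at the red index line. Leave the other plates in the magazine, and the other things on the bench alone.

Things in the scene. Friction and masses are not known exactly. Their poses are not given: they have to be found in the camera images.
- magazine: Fixed gravity magazine, sizes in mm. Origin: on the table under the tower's centre; -x is the mouth side, towards the robot within 0.2 rad; z up. A clear upright tower, 84 long (x), 47 wide (y), top 156 above the table, holds a level stack of four plates and a weight, centred on the origin in plan. Grey foot 90 wide, 8 thick, to x=-55.
- mouth (a point): Deck top at the outer face of the tower's front wall, 42 before the origin, 45 above the table; axes as the magazine. The mouth is 11 high: only the lowest plate passes. The lowest 16 of the side walls start 21 behind it: finger room. The tower rises right above, so a gripper pointing straight down hits it: lean its body 25 to 35 degrees towards -x.
- tongue (a point): Front end of the aluminium deck the stack stands on: 74 before the magazine's origin, 45 above the table. The deck is 22 wide, so plates overhang it by 4 on either side, and 8 thick; the space beneath and beside the tongue is free.
- plate0: Lowest plate, copper coloured, 76 (x) by 30 (y) by 8 thick, 40 to 65 g. Origin: centre of its underside; x along its length, parallel to the magazine's x at the start. Wholly inside the tower at first; after one full pull of the ejector its front end stands about 28 out of the mouth and stays there.
- plate1: Second plate, same size, brass coloured, lying on plate0; it drops 8 onto the deck once plate0 is drawn out.
- plate2: Third plate, same size, copper coloured. Origin: centre of its underside.
- plate3: Fourth plate, same size, brass coloured. Origin: centre of its underside.
- weight: Dark steel weight, 74 x 28 x 18 with a small knob, lying on the stack inside the tower; 0.1 to 0.2 kg. Origin: centre of its underside.
- handle (a point): Top centre of the ejector's upright green post, 12 in diameter, free for 40 below (top 91 above the table); at rest 63 behind (+x) and 66 to +y of the magazine's origin. Pulled along the magazine's -x it pushes plate0 out; travel 35 to a hard stop, against a 2 to 4 N spring and the stack's friction (5 to 10 N in all). Let go, it springs back; the plate stays out.
- stage: Fixed rotary stage. Origin: on the table under its turning axis; a round grey base of radius 92, 18 high. Its -x (towards the robot, up to 0.2 rad of yaw) carries the block with the red index line, from 78 to 98 out, top 30 above the table.
- ring (a joint): The ring's reading at the index line, in rad (40 degrees = 0.698); grows as the ring turns anticlockwise seen from above. Starts between -0.35 and 0.25, turns between -0.9 and 1.6 with slight friction (about 2 N at the post), stays where left. White marks every 10 degrees, longer at 0 and 90; the 40 mark is broad and yellow.
- bed (a point): Centre of the bed's top, on the turning axis, 50 above the table; x along the bed, z up; turns with the ring; at reading 0 its x is the stage's x. Aluminium bar 22 wide, from x=-30 to the stop, 20 above the dark ring (radius 75). A plate against the stop has its origin here, overhanging 4 on either side and 8 at the open (-x) end.
- stop (a point): Middle of the blue end stop's face, at the bed's height: 38 along the bed's +x from the bed's centre. The stop is 22 wide and stands 6 above the bed.
- post (a point): Top centre of the ring's black turning post, upright, 12 in diameter, 50 tall (top 80 above the table), 62 from the turning axis; seen along the bed it stands 60 degrees anticlockwise from the bed's +x.
- phone: Bystander: dark slab 110 x 52 x 12. Origin: centre of its underside.
- driver: Bystander: screwdriver with a red handle, 170 long.
- flux: Bystander: small jar, 40 in diameter, 70 tall.
- meter: Bystander: black hand-held meter, 150 x 75 x 32.
- board: Bystander: green circuit board, 90 x 55 x 8.
- tin: Bystander: low aluminium tin, 56 in diameter, 22 high, between the magazine and the stage.

How it is judged (in metres and radians):
On the way, in this order (a step that is already met when the one before it is completed fails the run):
1. the lowest plate stands out of the mouth by at least 15 mm (x of plate0 in the frame of magazine below -0.019 m), for 0.1 s.
2. the lowest plate is out of the magazine and the next one has dropped onto the deck (horizontal distance between plate0 and magazine above 0.076 m and z of plate1 in the frame of magazine between 0.042 and 0.0475 m and horizontal distance between plate1 and magazine below 0.008 m), for 0.2 s.
3. the plate lies flat on the bed against the end stop, let go (x of plate0 in the frame of bed between -0.003 and 0.003 m and y of plate0 in the frame of bed between -0.005 and 0.005 m and z of plate0 in the frame of bed between -0.003 and 0.0025 m and angle between the x axis of plate0 and the x axis of bed, either way round below 0.09 rad and angle between plate0's own z axis and vertical below 0.06 rad and contact force between the fingers and plate0 below 0.1 N), for 0.3 s.
At the end, for the whole second after the job is handed in: plate0 released at rest on the bed: within 3 mm of the bed centre lengthways, 5 mm across, 2.5 mm in height, 0.09 rad, level to 0.06; ring still at 40 +- 3 degrees; plate1 on the deck (2.5 mm in height, 8 mm in plan); other plates and weight in the tower (all of step 3 and value of joint ring between 0.645 and 0.751 rad and z of plate1 in the frame of magazine between 0.042 and 0.0475 m and horizontal distance between plate1 and magazine below 0.008 m and linear speed of plate0 below 0.01 m/s and not (horizontal distance between any of plate1, plate2, plate3, weight and magazine above 0.02 m) and velocity of joint ring between -0.03 and 0.03 rad/s); the robot touches nothing.
It fails at once if another plate or the weight leaves its place in the tower (20 mm in plan) (horizontal distance between any of plate1, plate2, plate3, weight and magazine above 0.02 m).
It fails at once if a bystander is pushed by more than 30 mm (distance of any of phone, driver, flux, meter, board, tin from where it was at the start of the episode above 0.03 m).
It also fails if it takes over 67 s, if anything falls off the work surface, if the arm or the gripper's body presses on something with over 40 N, if the wrist force passes 120 N, or if a joint passes its speed limit or range.

ROBOT

A 6-joint arm with a two-finger parallel gripper is mounted at the origin on the work surface. World frame = base frame: x ahead of the robot, y to its left, z up, the work surface at z = 0. Lengths are in mm, angles in degrees, forces in N, time in s.
With the tool pointing down it reaches from about 325 to 925 mm from the base axis. Payload 3.1 kg.
Tool frame: the origin (TCP) lies at the very end of the fingers, on their centre line; the grasp point (between the pads) lies grasp_offset behind it (grasp_offset is the distance from the TCP to the grasp point, in mm); z points along the fingers, x is the direction in which the jaws open and shut, and the axes are right-handed (so a half turn about z gives the same grasp; the last joint's range is limited). The gripper opens to 85 mm and grips with 20 to 120 N. Pads are 22 mm wide; open, the fingers measure 114 mm over their backs; the gripper's body (76 mm by 85 mm) begins 54 mm behind the grasp point. The pads swing forward as they close: fully open they stand 13 mm farther back than shut.
Start: joints at [-75.928, 12.427, 92.441, -0, 75.132, -6.429], TCP at [218.905, -585.423, 231.3] pointing down, gripper open.
Joint ranges: [-157.48, 157.48], [-44.54, 120.13], [17.64, 146.25], [-64.5, 244.5], [7.68, 150.69], [-147.95, 147.95]. Speed limits (degrees/s): [159.86, 159.86, 180, 180, 180, 180].

INTERFACE

Orientations are given as [roll, pitch, yaw] about the fixed x, y, z axes, in that order (R = Rz(yaw) Ry(pitch) Rx(roll)).
In Python, from station import * gives the robot as it stands. Calls block until the motion is done:
- goto(position, orientation): joint-space move of the TCP to a pose.
- move_l(position, attitude=None, speed=150): straight line of the TCP; attitude=None keeps the orientation; speed is the mean speed in mm/s.
- move_j(angles): joint-space move.
- grip(opening, squeeze=None): finger opening in mm; squeeze is the grip in N (None keeps the last); returns when the fingers have stopped.
- wait(seconds).
- solve_ik(position, orientation): joint angles nearest the present ones, or None.
- get_obs(): the state.
- get_image(name): name is "side" or "top" or "wrist"; returns the picture (400x640x3 uint8, red, green, blue); there is no depth.
- get_calibration(name): a dict with "fx", "fy", "cx", "cy" (pixels), "D" ([k1, k2, p1, p2, k3] as OpenCV has them; the pictures are not rectified), "R" (3x3) and "t" (3): a world point X has camera coordinates R X + t; the wrist camera has in their place "mount" (4x4, takes a point from camera to tool coordinates, whose origin is the TCP and whose axes are the tool frame's). Camera axes: x right, y down, z forward; pixel columns grow to the right and rows downward; lengths in mm; the calibration is good to about 2 mm. A picture is of the moment at which its call begins: read the wrist's pose just before it. get_calibration takes no time and is no camera call.
A pose or a line that the arm cannot do raises Unreachable and nothing moves.
- sign_off(): hands the job in, once; it reports no verdict.
Trained networks look in the newest picture that a camera, given by its name, has taken for a name from the list of things; names that differ only in an ending like _2 or _b are one class to them, and where a whole thing is asked for, a point or a joint stands for the part that bears it (a point fixed in the world has none). Each returns a list of dicts, best first, with "score" (0 to 1); they miss things now and then, are a little off and sometimes report something else, mostly with a low value. They report only what shows in the picture. A call takes as long as a camera call.
- spot_in(name, camera): "extent" ([centre column, centre row, width, height] in pixels, round what is visible of it).
- regions_of(name, camera): "region" (400x640 bool, what is visible of it) and "extent" ([centre column, centre row, width, height] in pixels, round what is visible of it).
The state is a dict: "t": time; "joint_pos": joint angles; "qvel": joint speeds; "effort": joint torques, N m; "tcp_pos": TCP position; "ee_rot": TCP orientation; "wrist_force": force on the tool from outside, world axes, zero at the start; "moment": the same for the moment, N m; "grip_width": finger opening in mm.
Only numpy, scipy, OpenCV 4.12 (cv2) and the standard library are available. Lean on these libraries where they do the work, as an engineer would, in place of code of your own. Each camera call takes 0.05 s, during which the arm holds its last target.

## Working session

There is one attempt and no reset: what is moved stays moved. The work goes in short steps, each a Python script; the robot and the scene stay as the last script left them, time stands still between calls to the robot, and variables do not carry over. Pictures are saved under pics/ and viewed, and the job is handed in when it is done.

```bash
ls; mkdir -p pics; python3 - <<'E'
from station import *
import cv2
o=get_obs(); print({k:o[k] for k in o})
for n in ["side","top","wrist"]:
    im=get_image(n); cv2.imwrite(f"pics/{n}0.png",im[:,:,::-1])
    c=get_calibration(n); print(n,c)
E
```

```text
pics
{'t': 0.0, 'joint_pos': array([-7.59282428e+01,  1.24764662e+01,  9.25296121e+01,  6.68053394e-04,
        7.51329329e+01, -6.42865776e+00]), 'qvel': array([ 0.01540468, -0.02550776,  0.00291371,  0.08922311,  0.05210844,
       -0.06305568]), 'effort': array([ 9.98886680e-04, -3.96841979e+01, -3.03852868e+01, -2.73117388e-05,
        9.70826601e-03, -7.82483252e-07]), 'tcp_pos': array([ 218.70466226, -584.60207189,  229.96111089]), 'ee_rot': array([-1.79983794e+02,  1.38064834e-01, -6.94997377e+01]), 'wrist_force': array([ 0.16097292, -0.16232842,  0.75536019]), 'moment': array([ 0.0070194 , -0.03146705, -0.0067805 ]), 'grip_width': 85.465992103543}
side {'fx': 371.7479613871405, 'fy': 371.7479613871405, 'cx': 324.40047273208353, 'cy': 195.56063026173888, 'D': array([-0.04160434,  0.        ,  0.        ,  0.        ,  0.        ]), 'R': array([[-0.99644182, -0.08236323,  0.01788867],
       [-0.06014085,  0.54611801, -0.83554665],
       [ 0.059049  , -0.83364946, -0.54912821]]), 't': array([ 532.37681154,   77.87286091, 1125.88213705])}
top {'fx': 462.51745474280233, 'fy': 46
[... 188 characters left out ...]
00496391],
       [-0.98290554, -0.00366321, -0.18407411],
       [ 0.1840893 , -0.00436415, -0.98289983]]), 't': array([  23.50882524,  541.11818591, 1450.70675846])}
wrist {'fx': 342.5385769921018, 'fy': 342.5385769921018, 'cx': 322.65101645678885, 'cy': 199.9542458094838, 'D': array([0.01805831, 0.        , 0.        , 0.        , 0.        ]), 'mount': array([[ 9.99999158e-01,  1.29466642e-03,  9.19732026e-05,
        -1.83196892e-01],
       [-1.25392525e-03,  9.45372355e-01,  3.25990089e-01,
        -8.48903788e+01],
       [ 3.35099500e-04, -3.25989930e-01,  9.45373182e-01,
        -1.42027191e+02],
       [ 0.00000000e+00,  0.00000000e+00,  0.00000000e+00,
         1.00000000e+00]])}
```

View pics/top0.png

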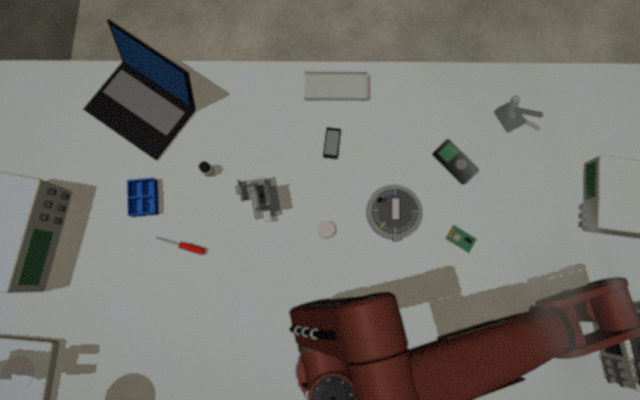

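View pics/side0.png

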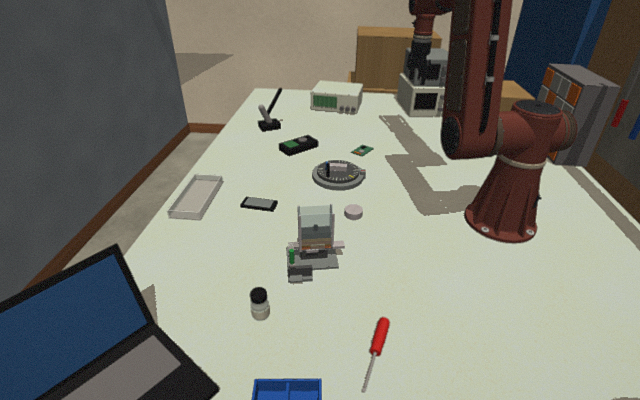

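```bash
python3 - <<'E'
import station; print([n for n in dir(station) if not n.startswith('__')])
print(getattr(station,'grasp_offset',None))
E
```

```text
['Unreachable', 'get_calibration', 'get_image', 'get_obs', 'goto', 'grasp_offset', 'grip', 'move_j', 'move_l', 'regions_of', 'sign_off', 'solve_ik', 'spot_in', 'wait']
18.700000000000003
```

```bash
cat > h.py <<'E'
from station import *
import numpy as np, cv2
from scipy.spatial.transform import Rotation as Ro
def cam(name,obs=None):
    c=get_calibration(name); K=np.array([[c['fx'],0,c['cx']],[0,c['fy'],c['cy']],[0,0,1]])
    if name=='wrist':
        T=np.eye(4);T[:3,:3]=Ro.from_euler('xyz',obs['ee_rot'],degrees=True).as_matrix();T[:3,3]=obs['tcp_pos']
        M=np.linalg.inv(T@c['mount']); R,t=M[:3,:3],M[:3,3]
    else: R,t=np.array(c['R']),np.array(c['t'])
    return K,np.array(c['D'],float),R,t
def proj(C,X):
    K,D,R,t=C
    return cv2.projectPoints(np.atleast_2d(np.array(X,float)),cv2.Rodrigues(R)[0],t,K,D)[0][:,0]
def ray(C,uv):
    K,D,R,t=C
    p=cv2.undistortPoints(np.array(uv,float).reshape(-1,1,2),K,D)[:,0]
    d=np.c_[p,np.ones(len(p))]@R; o=-R.T@t
    return o,d
def atz(C,uv,z):
    o,d=ray(C,uv); return o+d*((z-o[2])/d[:,2])[:,None]
def mag(P,yaw,pts):  # local->world
    c,s=np.cos(yaw),np.sin(yaw); pts=np.atleast_2d(np.array(pts,float))
    return np.c_[P[0]+c*pts[:,0]-s*pts[:,1],P[1]+s*pts[:,0]+c*pts[:,1],pts[:,2]]
def snap(name,fn,scale=1):
    o=get_obs(); im=get_image(name)
    cv2.imwrite('pics/'+fn,im[:,:,::-1]); np.save('pics/'+fn+'.npy',im)
    C=cam(name,o); import pickle; pickle.dump(C,open('pics/'+fn+'.pkl','wb')); return im,C
E
python3 - <<'E'
from h import *
C=cam('top')
for n,uv,z in [('tower top',(262,185),156),('foot',(262,198),50),('handle',(240,187),91),('stage',(394,212),40),('index',(397,238),30),('tin',(328,229),22)]:
    print(n,atz(C,[uv],z).round(0))
im=cv2.imread('pics/top0.png'); cv2.imwrite('pics/top0c.png',cv2.resize(im[150:270,220:440],None,fx=3.6,fy=3.6,interpolation=cv2.INTER_CUBIC))
for n in ['magazine','handle','stage','ring','tin','post','phone','flux','meter','board','driver']:
    r=spot_in(n,'top'); print(n,[(round(q['score'],2),np.round(q['extent'])) for q in r[:2]])
E
```

```text
tower top [[561. 208. 156.]]
foot [[541. 221.  50.]]
handle [[569. 286.  91.]]
stage [[ 498. -208.   40.]]
index [[ 415. -217.   30.]]
tin [[444.   6.  22.]]
magazine [(0.83, array([258., 200.,  45.,  43.]))]
handle [(0.45, array([245., 185.,  13.,   7.]))]
stage [(0.82, array([393., 213.,  53.,  56.])), (0.72, array([258., 197.,  46.,  46.]))]
ring [(0.84, array([394., 213.,  47.,  45.]))]
tin [(0.78, array([327., 227.,  16.,  13.]))]
post [(0.61, array([394., 210.,  42.,  46.]))]
phone [(0.85, array([333., 144.,  16.,  29.]))]
flux [(0.63, array([208., 169.,  16.,  15.])), (0.48, array([394., 210.,  46.,  45.]))]
meter [(0.91, array([457., 164.,  44.,  45.]))]
board [(0.78, array([461., 239.,  33.,  27.])), (0.38, array([456., 165.,  48.,  42.]))]
driver [(0.56, array([181., 248.,  50.,  16.]))]
```

View pics/top0c.png

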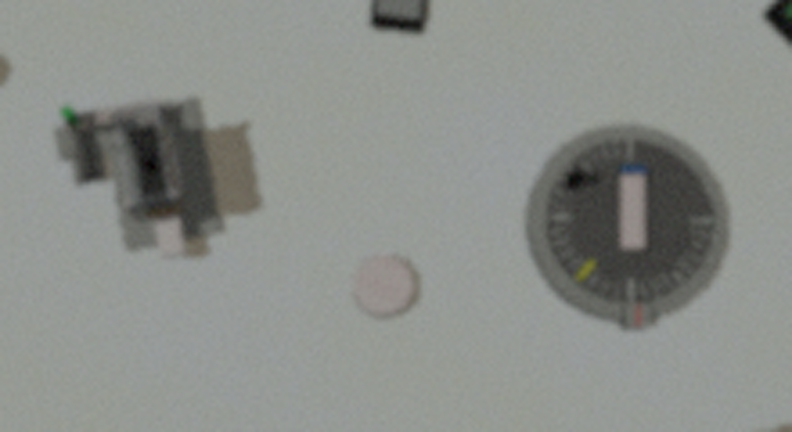

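```bash
cat >> h.py <<'E'
def Rtool(yaw,lean):  # tool x = local y, tool z leans: body towards local -x by lean deg
    t=np.radians(lean); c,s=np.cos(yaw),np.sin(yaw)
    L=np.array([[0,np.cos(t),np.sin(t)],[1,0,0],[0,np.sin(t),-np.cos(t)]])
    Z=np.array([[c,-s,0],[s,c,0],[0,0,1]])
    return Ro.from_matrix(Z@L).as_euler('xyz',degrees=True)
E
python3 - <<'E'
from h import *
C=cam('top')
t=atz(C,[(267.2,220)],45)[0]; hd=atz(C,[(238.9,181.4)],91)[0]
print(t,hd,np.linalg.norm((t-hd)[:2]), np.hypot(137,66))
v=hd-t; yaw=np.arctan2(v[1],v[0])-np.arctan2(66,137); print('yaw',yaw)
P=t[:2]+74*np.array([np.cos(yaw),np.sin(yaw)]); print(P)
f=lambda x,y,z:atz(C,[(220+x/3.6,150+y/3.6)],z)[0]
a=f(632,250,50);b=f(632,172,50);print('bed',a,b, f(578,180,80),f(638,318,30), f(628,222,18))
R0=Rtool(0,0); print(R0)
for p in [(P[0]-60,P[1],280),(430,-208,280)]:
    print(solve_ik(list(p),list(R0)))
print(solve_ik([P[0]-58,P[1],45],list(Rtool(yaw,30))))
E
```

```text
[470.01751001 202.6610885   45.        ] [586.9078843  290.24273082  91.        ] 146.06130108143194 152.0690632574555
yaw 0.19408652905381746
[542.62810528 216.93349038]
bed [ 472.56169212 -211.0815279    50.        ] [ 543.59199606 -212.95192895   50.        ] [ 530.55238298 -160.02653925   80.        ] [ 413.63935455 -218.16571628   30.        ] [ 502.96218068 -213.3575936    18.        ]
[180.   0.  90.]
[ 1.66012044e+01 -1.51319252e+00  1.02251935e+02 -2.54444375e-14
  7.92612574e+01 -7.33987956e+01]
[ -34.24085078   -8.2682483   108.52001095    0.           79.74823735
 -124.24085078]
[ 18.72822031   3.61769809 131.63110154 -14.40374422  15.43307697
 -69.49682971]
```

```bash
python3 - <<'E'
from h import *
goto([430,-208,260],list(Rtool(0,0))); im,C=snap('wrist','stage1.png')
for n in ['stage','ring','post','bed','stop']:
    r=spot_in(n,'wrist'); print(n,[(round(q['score'],2),np.round(q['extent'])) for q in r[:2]])
goto([475,205,260],list(Rtool(0.19,0))); im,C=snap('wrist','mag1.png')
for n in ['magazine','handle','plate0','mouth','tongue','weight']:
    r=spot_in(n,'wrist'); print(n,[(round(q['score'],2),np.round(q['extent'])) for q in r[:2]])
print(get_obs()['t'])
E
```

```text
stage [(0.66, array([627., 254.,  25.,  98.])), (0.63, array([321., 213., 152., 148.]))]
ring [(0.58, array([320., 221., 131., 121.]))]
post [(0.75, array([318., 220., 126., 119.]))]
bed [(0.81, array([321., 222., 124., 122.]))]
stop [(0.81, array([321., 221., 124., 117.]))]
magazine [(0.65, array([580., 129., 114.,  73.])), (0.21, array([  6., 131.,   8.,  61.]))]
handle [(0.92, array([368., 284.,  47.,  34.])), (0.44, array([ 20., 125.,  40., 128.]))]
plate0 []
mouth [(0.69, array([341., 237., 112., 160.]))]
tongue [(0.55, array([339., 240., 110., 166.])), (0.54, array([137., 312.,  46.,  65.]))]
weight [(0.65, array([321., 257.,  26.,  47.]))]
4.6667
```

View pics/stage1.png

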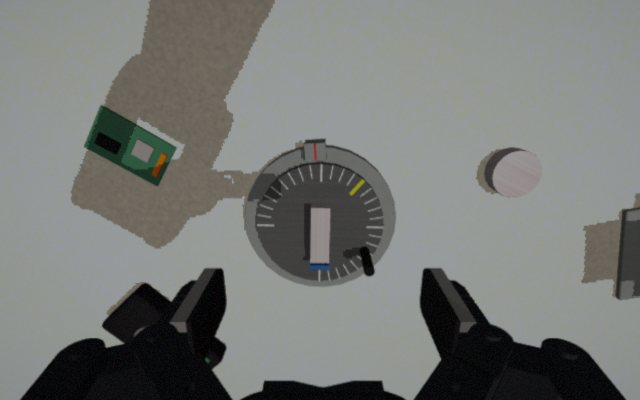

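View pics/mag1.png

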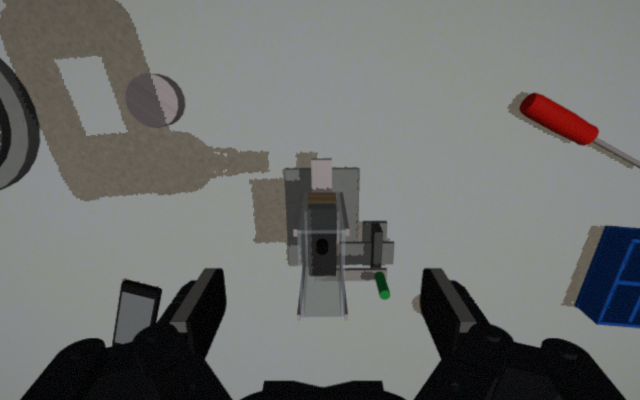

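```bash
python3 - <<'E'
import cv2
im=cv2.imread('pics/mag1.png'); cv2.imwrite('pics/mag1c.png',cv2.resize(im[150:325,265:410],None,fx=3.4,fy=3.4,interpolation=cv2.INTER_CUBIC)*1)
im=cv2.imread('pics/stage1.png'); cv2.imwrite('pics/stage1c.png',cv2.resize(im[133:293,240:400],None,fx=3.6,fy=3.6,interpolation=cv2.INTER_CUBIC))
E
```

```text
(no output)
```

View pics/mag1c.png

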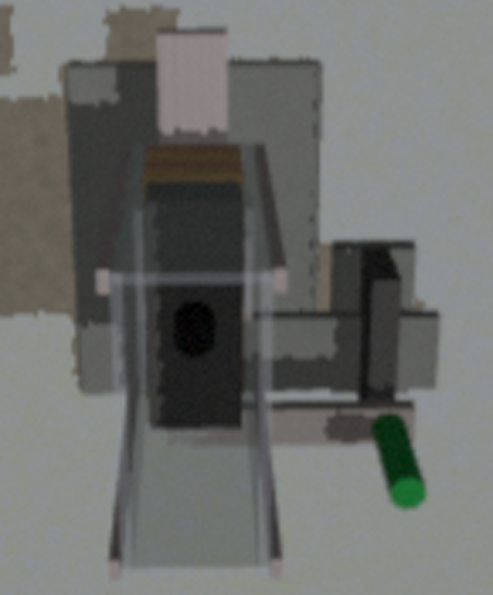

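View pics/stage1c.png

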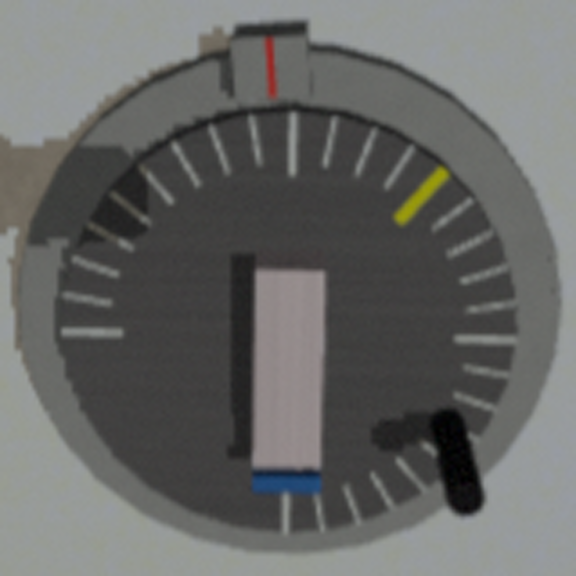

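```bash
cat > fit.py <<'E'
from h import *
import pickle
from scipy.optimize import least_squares
C=pickle.load(open('pics/mag1.png.pkl','rb'))
g=lambda a,s,o:np.array(a,float)/s+np.array(o)
uv=g([(157,33),(228,33),(66,66),(322,64),(407,493),(191,280),(196,568)],3.4,(265,150))-0.35
L=np.array([(-74,-11,45),(-74,11,45),(-55,-45,8),(-55,45,8),(63,66,91),(-40.5,0,156),(40.5,0,156)])
f=lambda p:((proj(C,mag(p[:2],p[2],L))-uv)).ravel()
r=least_squares(f,[542,217,.19],loss='soft_l1',f_scale=1); print('mag',r.x); print(f(r.x).reshape(-1,2).round(1).tolist())
C=pickle.load(open('pics/stage1.png.pkl','rb'))
A=g([(268,38),(273,97)],3.6,(240,133))-.35; LA=np.array([(-98,0,30),(-78,0,30)])
B=g([(255,270),(325,270),(252,470),(321,470),(466,500)],3.6,(240,133))-.35
LB=np.array([(-30,-11,50),(-30,11,50),(38,-11,50),(38,11,50),(31,53.69,80)])
# marks: directions only
M=g([(293,112),(292,175),(400,220),(443,172),(487,339),(92,332)],3.6,(240,133))-.35
mk=np.radians([0,0,40,40,90,-90])
def f(p):
    e1=proj(C,mag(p[:2],p[2],LA))-A
    e2=proj(C,mag(p[:2],p[2]+p[3],LB))-B
    W=atz(C,M,30); d=W[:,:2]-p[:2]; a=np.pi-mk+p[3]+p[2]
    lat=d[:,0]*-np.sin(a)+d[:,1]*np.cos(a)
    return np.r_[e1[:,0],e1[:,1]*.3,e2.ravel(),lat*.7]
r=least_squares(f,[500,-212,0,0],loss='soft_l1',f_scale=1); print('stage',r.x); print(f(r.x).round(1))
E
python3 fit.py
```

```text
mag [5.42327136e+02 2.16610180e+02 1.99690091e-01]
[[-0.0, 0.0], [-0.1, -0.1], [-0.7, -0.3], [0.3, -0.4], [0.3, 0.5], [0.2, -0.4], [-0.2, 1.2]]
stage [ 5.07126596e+02 -2.11070326e+02  6.16718466e-02 -8.01540197e-02]
[ 0.1 -0.1 -0.1  0.4 -0.3  0.   0.3  0.4  0.1 -0.5 -0.1 -0.2  0.1  0.4
 -0.  -0.  -0.4  0.  -0.  -0. ]
```

```bash
cat >> h.py <<'E'
MP=np.array([542.33,216.61]); MY=0.1997
SP=np.array([507.13,-211.07]); SY=0.0617; RT=-0.0802
def Rhand(yaw,lean): # tool x=local x, body leans to local +y
    t=np.radians(lean); c,s=np.cos(yaw),np.sin(yaw)
    x=[1,0,0]; z=np.array([0,-np.sin(t),-np.cos(t)]); y=np.cross(z,x)
    Z=np.array([[c,-s,0],[s,c,0],[0,0,1]])
    return list(Ro.from_matrix(Z@np.c_[x,y,z]).as_euler('xyz',degrees=True))
def mw(x,y,z): return list(mag(MP,MY,[(x,y,z)])[0])
def tcp_for(P,yaw,lean,pt,back): # TCP so that local pt lies `back` behind TCP on finger line
    t=np.radians(lean); q=np.array(pt,float)+back*np.array([np.sin(t),0,-np.cos(t)])
    return list(mag(P,yaw,[q])[0])
E
python3 - <<'E'
from h import *
C=cam('top'); print('flux',atz(C,[(208,171)],35), 'handle',mw(63,66,91))
np.set_printoptions(precision=1,suppress=True)
for x,z in [(63,180),(63,62),(28,62)]: print(solve_ik(mw(x,66,z),Rhand(MY,15)))
for ln in (25,28,30):
  print(ln,[solve_ik(tcp_for(MP,MY,ln,(x,0,z),15),list(Rtool(MY,ln))) for x,z in [(-57,49),(-57-58,49),(-57-58,150)]])
  print([solve_ik(tcp_for(SP,SY+RT,ln,(x,0,z),15),list(Rtool(SY+RT,ln))) for x,z in [(-25,54),(-40,120)]])
E
```

```text
flux [[634.39638612 403.97750241  35.        ]] handle [np.float64(590.9851765513292), np.float64(293.79596889823296), np.float64(91.0)]
[ 26.9  22.5  86.6 -14.9  75.5  19.8]
[ 26.9  30.1  89.8 -16.   65.1  22.9]
[ 27.8  26.8  94.7 -16.1  63.7  24.2]
25 [array([ 16.4,   6.1, 128.4,  -6. ,  20.6, -79.9]), array([ 17.3,  -0.7, 135.6,  -7.1,  20.3, -78.1]), array([ 17.3, -14.4, 133.2,  -4.1,  36.4, -81.4])]
[None, array([ -41.1,   -3.7,  128. ,   25.7,   38.9, -147.8])]
28 [array([ 16.6,   5.6, 130.2,  -8.5,  16.5, -77.3]), array([ 17.5,  -1.3, 137.3, -10.2,  16.3, -74.9]), array([ 17.5, -15.8, 135.1,  -5.2,  33. , -80.3])]
[None, None]
30 [array([ 16.7,   5.3, 131.3, -11.1,  13.8, -74.6]), array([ 17.7,  -1.5, 138.4, -13.3,  13.6, -71.7]), array([ 17.7, -16.6, 136.3,  -6.1,  30.6, -79.4])]
[None, None]
```

```bash
cat >> h.py <<'E'
def Rflip(yaw,lean): # as Rtool, half turn about tool z
    return list((Ro.from_euler('xyz',Rtool(yaw,lean),degrees=True)*Ro.from_euler('z',180,degrees=True)).as_euler('xyz',degrees=True))
E
python3 - <<'E'
from h import *
np.set_printoptions(precision=1,suppress=True)
for ln in (25,30):
  print(ln,[solve_ik(tcp_for(MP,MY,ln,(x,0,z),15),Rflip(MY,ln)) for x,z in [(-80,130),(-59,49),(-59-58,49),(-59-58,150)]])
  for a in (RT,.698):
    print([solve_ik(tcp_for(SP,SY+a,ln,(x,0,z),15),Rflip(SY+a,ln)) for x,z in [(-25,54),(-40,120)]])
E
```

```text
25 [array([ 16.7,  -7.1, 129.8,  -4.2,  32.4,  98.3]), array([ 16.4,   5.9, 128.7,  -6. ,  20.6, 100.2]), array([ 17.3,  -0.9, 135.9,  -7.1,  20.3, 102. ]), array([ 17.3, -14.7, 133.4,  -4.2,  36.5,  98.6])]
[array([-39.8,   6.2, 127.5,  31.8,  30.1,  25.9]), array([-41.1,  -3.7, 128. ,  25.7,  38.9,  32.2])]
[array([-45.9,  16. , 115.4,  32. ,  52.9, -20. ]), array([-47.6,   9. , 114.7,  29.1,  60.2, -16.7])]
30 [array([ 17.1,  -8.8, 132.8,  -6.3,  26.3, 100.6]), array([ 16.7,   5.1, 131.5, -11.2,  13.8, 105.5]), array([ 17.7,  -1.8, 138.7, -13.4,  13.6, 108.4]), array([ 17.7, -17. , 136.5,  -6.1,  30.7, 100.7])]
[array([-41.8,   5.6, 130.1,  44.4,  27.8,  12.4]), array([-43.3,  -4.9, 130.8,  34.7,  36.2,  22.6])]
[array([-48.5,  17. , 115.8,  37.7,  54.8, -26.3]), array([-50.2,   9.9, 115.3,  34.5,  61.8, -22.3])]
```

```bash
python3 - <<'E'
from h import *
H=Rhand(MY,15)
goto(mw(63,66,200),H); grip(34,40)
move_l(mw(63,66,110),speed=200)
im,C=snap('wrist','hand1.png')
move_l(mw(63,66,62),speed=100)
o=get_obs(); print(o['t'],o['tcp_pos'],o['wrist_force'])
E
```

```text
8.1 [590.62234767 293.54377531  61.16795085] [ 0.34052953 -0.45229413  0.53046143]
```

View pics/hand1.png

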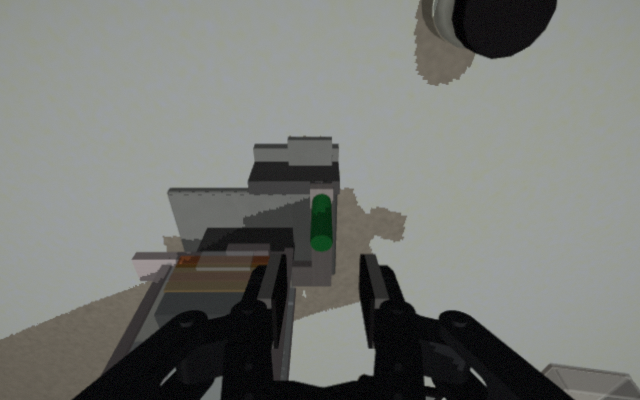

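The post stands at column 321, midway between the fingers (about 280 to 362). Gripping and pulling.

```bash
python3 - <<'E'
from h import *
w=grip(10,40); o0=get_obs(); print(o0['grip_width'],o0['wrist_force'],o0['t'])
move_l(mw(63-30,66,62),speed=60); f=get_obs()['wrist_force'];print(f)
for d in range(32,39):
    move_l(mw(63-d,66,62),speed=40)
    o=get_obs(); f=o['wrist_force']; ax=f[0]*np.cos(MY)+f[1]*np.sin(MY); print(d,round(ax,1),o['tcp_pos'].round(1))
    if abs(ax)>22: break
wait(0.2); snap('top','top2.png')
print(get_obs()['t'])
E
python3 -c "
import cv2
im=cv2.imread('pics/top2.png'); cv2.imwrite('pics/top2c.png',cv2.resize(im[160:240,215:315],None,fx=6,fy=6,interpolation=cv2.INTER_CUBIC))"
```

```text
10.726676141192893 [-3.93658652 -0.30544527  3.41275155] 8.4417
[ 6.56399741  1.03334396 -2.2451209 ]
32 7.0 [563.5 288.5  63. ]
33 8.9 [562.8 288.4  63. ]
34 8.8 [561.9 288.2  63. ]
35 7.8 [561. 288.  63.]
36 9.1 [560.1 287.8  63. ]
37 9.5 [559.1 287.6  63. ]
38 7.8 [558.2 287.4  63. ]
11.0917
```

View pics/top2c.png

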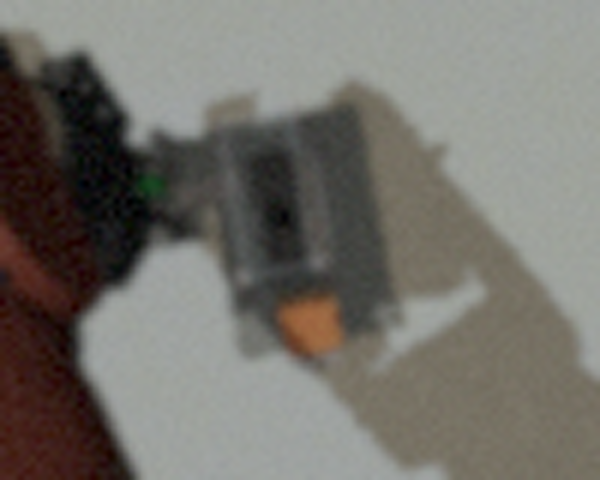

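```bash
python3 - <<'E'
from h import *
for d in range(39,45):
    move_l(mw(63-d,66,62),speed=40)
    o=get_obs(); f=o['wrist_force']; ax=f[0]*np.cos(MY)+f[1]*np.sin(MY); p=o['tcp_pos'][:2]-MP; print(d,round(ax,1),p[0]*np.cos(MY)+p[1]*np.sin(MY))
    if abs(ax)>15: break
move_l(mw(63-20,66,62),speed=100)
grip(34); 
o=get_obs();print(o['wrist_force'],o['t'])
H=Rhand(MY,15)
move_l(mw(50,66,62),speed=100)
move_l(mw(55,70,190),speed=250)
goto(tcp_for(MP,MY,10,(-100,0,200),15),Rflip(MY,10)); snap('wrist','mag2.png');print(get_obs()['t'])
snap('top','top3.png')
E
python3 -c "
import cv2
im=cv2.imread('pics/top3.png'); cv2.imwrite('pics/top3c.png',cv2.resize(im[160:240,215:315],None,fx=6,fy=6,interpolation=cv2.INTER_CUBIC))"
```

```text
39 9.2 28.59156528365878
40 9.2 27.631110415071348
41 11.0 27.51638552460433
42 13.3 27.465145979519605
43 15.2 27.435390482498335
[1.84150178 0.37605129 0.57141858] 13.075
15.2333
```

View pics/top3c.png

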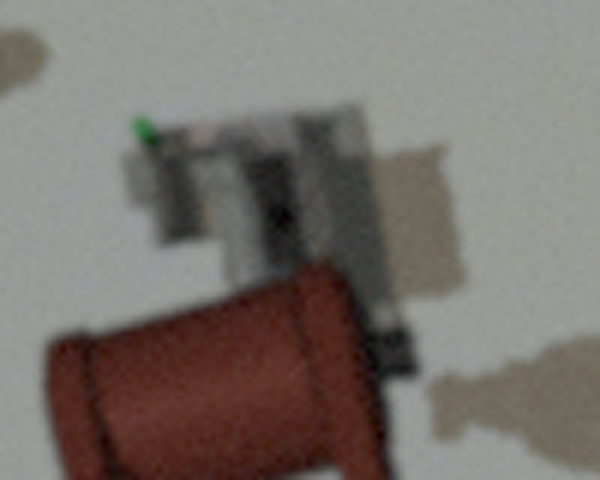

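View pics/mag2.png

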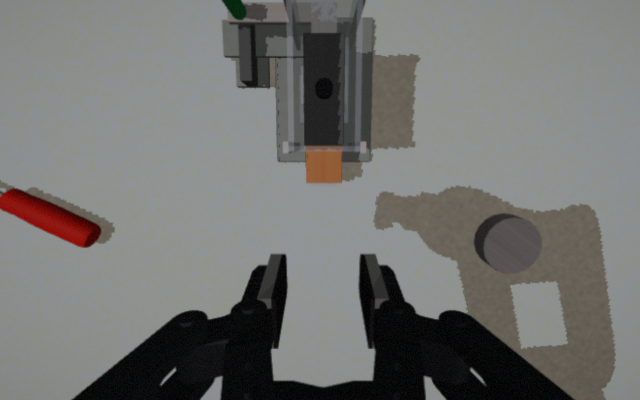

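```bash
python3 - <<'E'
from h import *
import pickle
C=pickle.load(open('pics/mag2.png.pkl','rb'))
im=cv2.imread('pics/mag2.png'); cv2.imwrite('pics/mag2c.png',cv2.resize(im[120:200,270:380],None,fx=7,fy=7,interpolation=cv2.INTER_CUBIC))
hsv=cv2.cvtColor(im,cv2.COLOR_BGR2HSV); m=(hsv[...,0]<18)&(hsv[...,1]>120)&(hsv[...,2]>150); m[:, :250]=0;m[:,400:]=0
n,l,st,c=cv2.connectedComponentsWithStats(m.astype(np.uint8)); i=1+st[1:,4].argmax(); print(st[i])
cnt=cv2.findContours((l==i).astype(np.uint8),0,2)[0][0]; bx=cv2.boxPoints(cv2.minAreaRect(cnt)); print(bx)
for z in (53,):
    W=atz(C,bx,z)-np.r_[MP,0]; c,s=np.cos(MY),np.sin(MY); print(np.c_[W[:,0]*c+W[:,1]*s,-W[:,0]*s+W[:,1]*c].round(1))
print(get_obs()['grip_width'])
E
```

```text
Traceback (most recent call last):
ValueError: attempt to get argmax of an empty sequence
```

View pics/mag2c.png

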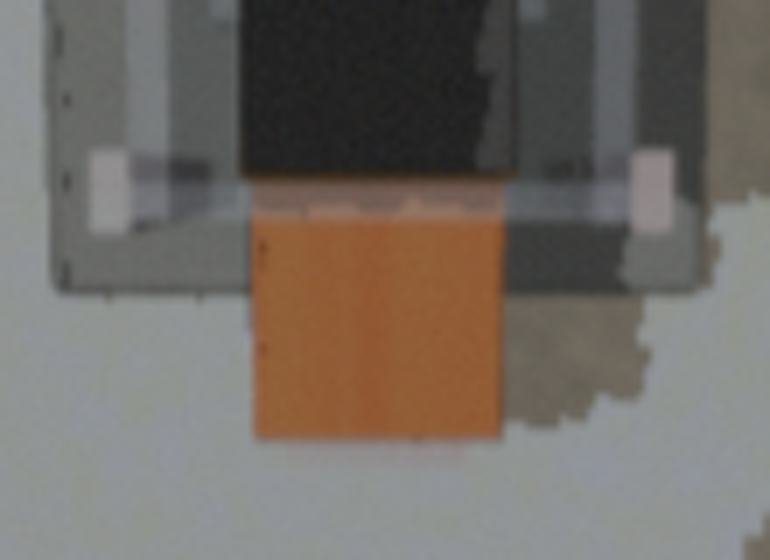

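```bash
cat > chk.py <<'E'
from h import *
import pickle
C=pickle.load(open('pics/mag2.png.pkl','rb'))
bx=np.array([(306.0,182.3),(341.4,182.3),(305.6,151.3),(341.4,151.3)])
W=atz(C,bx,53)-np.r_[MP,0]; c,s=np.cos(MY),np.sin(MY); print(np.c_[W[:,0]*c+W[:,1]*s,-W[:,0]*s+W[:,1]*c].round(1))
print(get_obs()['grip_width'])
E
python3 chk.py
```

```text
[[-69.5  14.3]
 [-69.5 -15.3]
 [-43.8  14.5]
 [-43.8 -15.1]]
33.5855086255526
```

```bash
python3 - <<'E'
from h import *
F=Rflip(MY,30)
goto(tcp_for(MP,MY,30,(-59,-0.4,49),-55),F); grip(46,70)
move_l(tcp_for(MP,MY,30,(-59,-0.4,49),-15),speed=120)
snap('wrist','gr1.png')
move_l(tcp_for(MP,MY,30,(-59,-0.4,49.5),15),speed=60)
snap('wrist','gr2.png')
o=get_obs(); print(o['t'],o['tcp_pos'],tcp_for(MP,MY,30,(-59,-0.4,49.5),15),o['wrist_force'])
E
```

```text
17.425 [492.01323723 206.05928833  36.77462167] [np.float64(491.93285419212003), np.float64(206.0016214990564), np.float64(36.50961894323342)] [ 0.29108594 -0.49596239  0.22252587]
```

View pics/gr2.png

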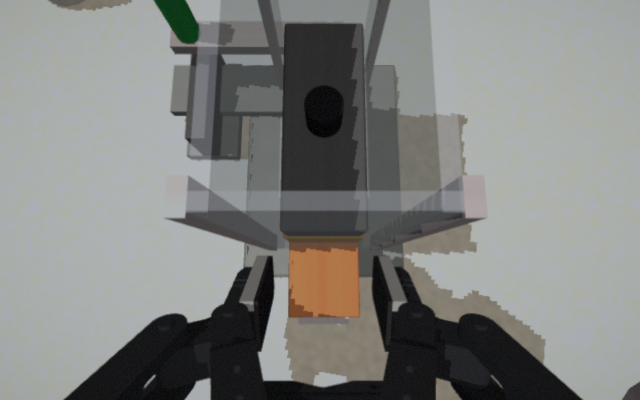

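The fingers straddle the plate end (columns 289 to 359, fingers at 270 and 375). Gripping and drawing it out level.

```bash
python3 - <<'E'
from h import *
g=lambda x,z:tcp_for(MP,MY,30,(x,-0.4,z),15)
grip(26,70); o=get_obs(); print(o['grip_width'],o['wrist_force'])
move_l(g(-59-30,49.5),speed=60); print(get_obs()['wrist_force'])
move_l(g(-59-62,49.7),speed=60); o=get_obs(); print(o['tcp_pos'],g(-121,49.7),o['wrist_force'])
wait(0.3)
snap('side','side3.png')
move_l(g(-59-64,110),speed=150)
snap('wrist','out1.png'); snap('side','side4.png')
print(get_obs()['t'],get_obs()['grip_width'])
E
python3 -c "
import cv2
for n in (3,4):
  im=cv2.imread(f'pics/side{n}.png'); cv2.imwrite(f'pics/side{n}c.png',cv2.resize(im[180:300,260:400],None,fx=5,fy=5,interpolation=cv2.INTER_CUBIC))"
```

```text
28.447749980451036 [-2.82378399 -1.24547009  5.27217615]
[-5.92844906 -0.39871604 11.44346792]
[430.02396827 193.49787854  36.25044298] [np.float64(431.1650338508514), np.float64(193.70235278212445), np.float64(36.70961894323342)] [-5.1235053   0.65824619  6.75218462]
20.0667 28.256045876434545
```

View pics/out1.png

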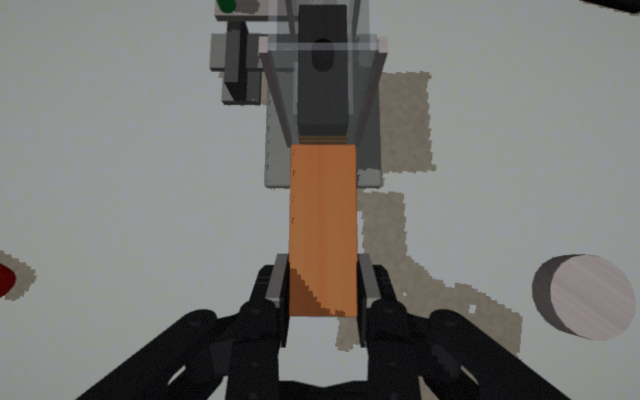

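View pics/side4c.png

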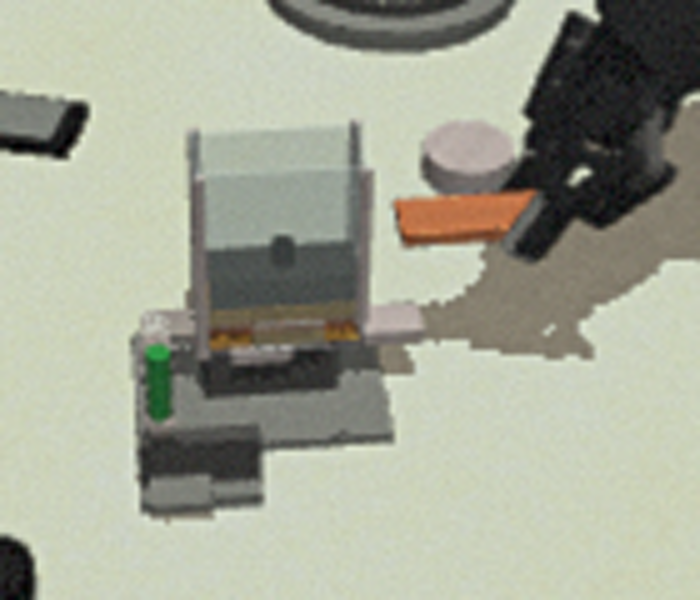

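```bash
cat > pnp.py <<'E'
from h import *
import pickle
C=pickle.load(open('pics/out1.png.pkl','rb'))
im=cv2.imread('pics/out1.png'); cv2.imwrite('pics/out1c.png',cv2.resize(im[130:330,270:380],None,fx=3,fy=3,interpolation=cv2.INTER_CUBIC))
K,D,R,t=C
obj=np.array([(-38,15,0),(-38,-15,0),(38,-15,0),(38,15,0)],float) # top face centre origin
uv=np.array([(288.5,316),(357.5,316.5),(355.8,144),(292,144)])
for flag in (cv2.SOLVEPNP_IPPE,):
    n,rv,tv,er=cv2.solvePnPGeneric(obj,uv,K,D,flags=flag)
    for r,tt,e in zip(rv,tv,er):
        Rw=R.T@cv2.Rodrigues(r)[0]; p=R.T@(tt[:,0]-t)
        print('x axis',Rw[:,0],'z',Rw[:,2],'yaw',np.arctan2(Rw[1,0],Rw[0,0]),'pitch up',np.degrees(np.arcsin(Rw[2,0])),'centre top',p,e)
c,s=np.cos(MY),np.sin(MY)
t_=R.T@np.r_[0,0,0]
E
python3 pnp.py; python3 -c "
from h import *
np.set_printoptions(precision=2,suppress=True)
o=get_obs();print(o['tcp_pos'],o['ee_rot'],Rflip(MY,30), mag(MP,MY,[(-59-64+27.3,-.4,114)]))"
```

```text
x axis [0.97601378 0.19293049 0.10087088] z [-0.13609013  0.17902044  0.97438758] yaw 0.19515599795859903 pitch up 5.78932202694765 centre top [446.6159036  196.91710232 109.11912717] [1.20264564]
x axis [0.973883   0.19254343 0.12032842] z [-0.07716057 -0.21775823  0.97294789] yaw 0.19518972617942737 pitch up 6.911057020333805 centre top [446.5452848  196.31210679 109.1310535 ] [1.37197992]
[427.42 192.63  94.73] [-150.27   -0.03  -78.57] [np.float64(-150.00000000000003), np.float64(1.2722218725854067e-14), np.float64(-78.55803283123745)] [[448.61 197.23 114.  ]]
```

View pics/out1c.png

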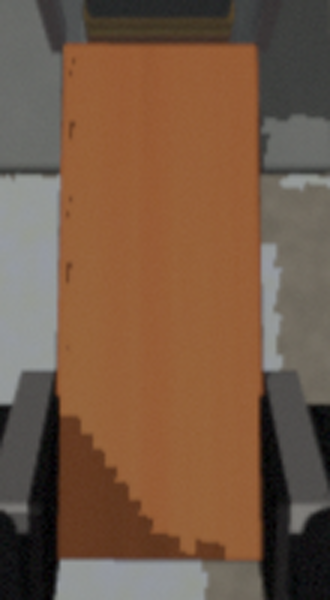

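```bash
cat > pnp2.py <<'E'
from h import *
import pickle
from scipy.optimize import least_squares
K,D,R,t=C=pickle.load(open('pics/out1.png.pkl','rb'))
obj=np.array([(-38,15,8),(-38,-15,8),(38,-15,8),(38,15,8)],float)
uv=np.array([(289.3,315.7),(357.3,315.7),(355.3,144.7),(291,144.7)])-.3
def f(p,full=False):
    Rw=Ro.from_euler('ZY',[p[3],-p[4]]).as_matrix()
    return (proj(C,obj@Rw.T+p[:3])-uv).ravel()
r=least_squares(f,[447,197,105,.2,0]); print(r.x, np.degrees(r.x[4]), f(r.x).round(2))
J=r.jac; print(np.sqrt(np.diag(np.linalg.inv(J.T@J)))*.5)
o=get_obs(); print(o['tcp_pos'])
c,s=np.cos(MY),np.sin(MY); d=r.x[:3]-o['tcp_pos']; print('plate origin rel tcp in mag axes',d[0]*c+d[1]*s,-d[0]*s+d[1]*c,d[2])
E
python3 pnp2.py
```

```text
[4.47662759e+02 1.97071917e+02 9.97600466e+01 2.01363911e-01
 8.70400171e-02] 4.987025626738237 [-0.44 -0.16  0.43 -0.21  0.55  0.18 -0.53  0.22]
[0.11988825 0.11216674 0.42498714 0.00274572 0.02995311]
[427.42043689 192.62501177  94.73407138]
plate origin rel tcp in mag axes 20.722185384458065 0.3429513737314229 5.0259752034688745
```

```bash
cat > sidechk.py <<'E'
from h import *
import pickle
C=pickle.load(open('pics/side4.png.pkl','rb'))
o=get_obs()
im=cv2.imread('pics/side4.png'); im=cv2.resize(im[180:300,260:400],None,fx=5,fy=5,interpolation=cv2.INTER_CUBIC)
box=np.array([(x,y,z) for x in(-38,38) for y in (-15,15) for z in(0,8)],float)
for deg,col in ((0,(255,0,0)),(5,(0,255,0))):
    # grip point: plate-local (-27.3,0,4) at TCP + 15 behind
    gp=np.array(mag(MP,MY,[(0,0,0)])[0]); 
    G=o['tcp_pos']+Ro.from_euler('z',MY).apply([-7.5,0.,13.])
    W=Ro.from_euler('ZY',[MY,-np.radians(deg)]).apply(box-np.array([-27.3,0,4]))+G
    uv=(proj(C,W)-[260,180])*5+2
    for i in range(8):
        for j in range(i):
            if np.sum(box[i]!=box[j])==1: cv2.line(im,tuple(uv[i].astype(int).tolist()),tuple(uv[j].astype(int).tolist()),col,1)
cv2.imwrite('pics/side4o.png',im[100:300,330:600].repeat(2,0).repeat(2,1))
E
python3 sidechk.py
```

```text
(no output)
```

View pics/side4o.png

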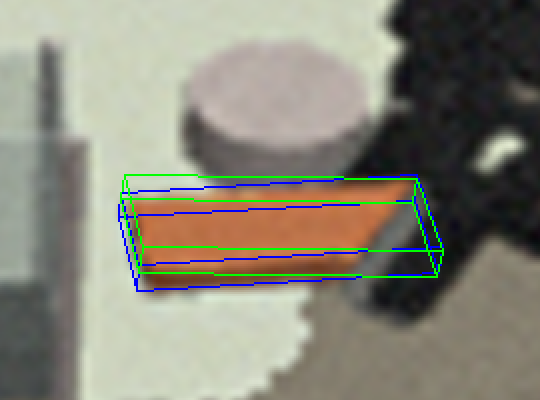

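```bash
cat >> h.py <<'E'
def bedtcp(xc,z,y=0,ring=None):  # plate centre at bed x=xc, plate underside z above table
    return list(mag(SP,SY+(RT if ring is None else ring),[(xc-20.2,y,z-8.6)])[0])
E
python3 - <<'E'
from h import *
F=Rflip(SY+RT,30)
goto(bedtcp(-14,120),F); 
move_l(bedtcp(-10,75),speed=150)
wait(.2); snap('wrist','bed1.png'); snap('side','side5.png'); o=get_obs(); print(o['t'],o['tcp_pos'],bedtcp(-10,75),o['ee_rot'],F,o['wrist_force'])
E
```

```text
22.3167 [ 477.58282713 -211.06203523   67.55083823] [np.float64(476.93516782760673), np.float64(-210.5113318686338), np.float64(66.4)] [-1.49906854e+02 -8.42049392e-02 -9.10551439e+01] [np.float64(-150.0), np.float64(0.0), np.float64(-91.05997192099203)] [ 0.36340428 -0.51690617 -0.09763065]
```

View pics/bed1.png

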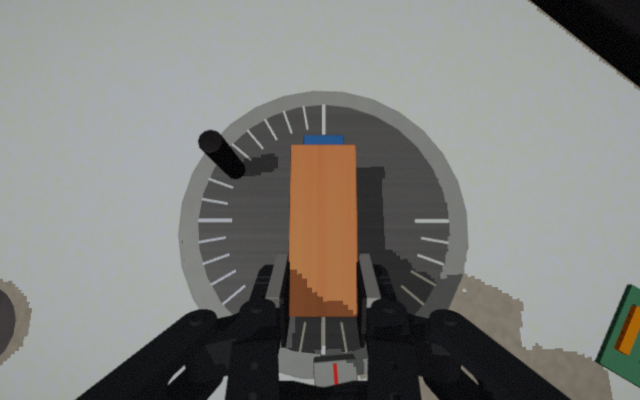

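```bash
python3 - <<'E'
from h import *
b=get_obs()['wrist_force']
move_l(bedtcp(-9,53),speed=60); print(get_obs()['tcp_pos'], get_obs()['wrist_force']-b)
for z in np.arange(52,47,-.6):
    move_l(bedtcp(-9,z),speed=30); o=get_obs(); f=o['wrist_force']-b; print(round(z,1),o['tcp_pos'][2].round(2),f.round(1))
    if f[2]>4: break
z0=z
for x in np.arange(-7,5,.8):
    move_l(bedtcp(x,z0),speed=30); o=get_obs(); f=o['wrist_force']-b; print(round(x,1),o['tcp_pos'].round(2),f.round(1))
    if f[0]<-9: break
snap('wrist','bed2.png'); print(o['t'],x,z0)
E
```

```text
[ 477.80775441 -210.47098176   44.18529761] [-0.7834348   0.54672154  0.15598608]
52.0 43.75 [-1.4  1.1 -0.6]
51.4 42.88 [ 0.1  0.7 -0.5]
50.8 42.27 [ 0.3  0.8 -0.2]
50.2 42.14 [-3.8  1.9  5.7]
-7.0 [ 480.43 -211.1    42.15] [-1.7  0.   4.1]
-6.2 [ 481.11 -211.1    42.17] [-3.4  0.1  5.7]
-5.4 [ 481.85 -211.14   42.16] [-3.8  0.2  7. ]
-4.6 [ 482.64 -211.17   42.19] [-4.4 -0.9  5.7]
-3.8 [ 483.42 -211.14   42.16] [-4.5  0.9  6.4]
-3.0 [ 484.21 -211.2    42.17] [-5.1  0.1  7.2]
-2.2 [ 485.02 -211.17   42.16] [-5.2  0.7  6. ]
-1.4 [ 485.81 -211.21   42.17] [-3.7  0.7  6.7]
-0.6 [ 486.61 -211.2    42.15] [-4.2  0.8  7.2]
0.2 [ 487.38 -211.24   42.15] [-4.6  0.3  6.8]
1.0 [ 487.59 -211.23   42.13] [-11.5   0.6  12.5]
26.5833 0.9999999999999982 50.199999999999996
```

View pics/bed2.png

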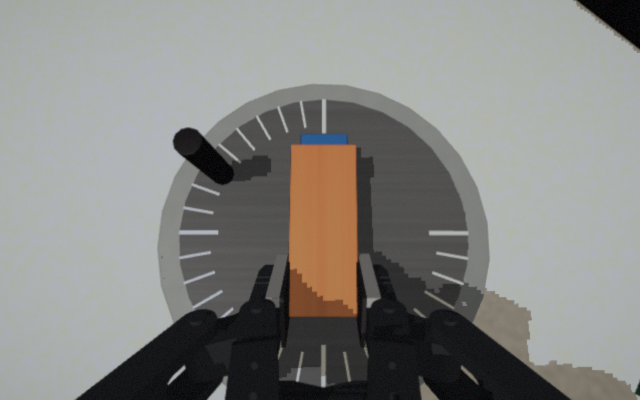

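```bash
python3 - <<'E'
from h import *
grip(44); wait(.1)
o=get_obs(); t=np.radians(30); p=o['tcp_pos']; a=SY+RT
d=np.array([-np.sin(t)*np.cos(a),-np.sin(t)*np.sin(a),np.cos(t)])
move_l(list(p+d*70),speed=150)
wait(.1); im,C=snap('wrist','bed3.png'); print(get_obs()['t'])
E
python3 -c "
import cv2
im=cv2.imread('pics/bed3.png'); cv2.imwrite('pics/bed3c.png',cv2.resize(im[60:300,200:440],None,fx=2.5,fy=2.5,interpolation=cv2.INTER_CUBIC))"
```

```text
27.8
```

View pics/bed3c.png

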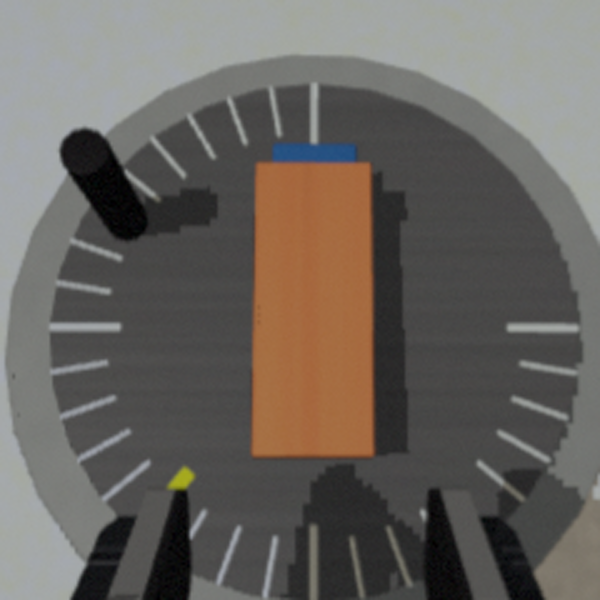

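```bash
cat >> h.py <<'E'
def postpose(ring,z,off=0):
    a=SY+ring+np.pi/3; return [SP[0]+(62+off)*np.cos(a),SP[1]+(62+off)*np.sin(a),z],[180,0,float(np.degrees(a)-90)]
E
python3 - <<'E'
from h import *
np.set_printoptions(precision=1,suppress=True)
for r in np.linspace(RT,.698,4): print(solve_ik(*postpose(r,50)))
p=get_obs()['tcp_pos']; move_l([p[0]-20,p[1],170],speed=200)
goto(*postpose(RT,150)); grip(36,40)
move_l(postpose(RT,90)[0],speed=200)
snap('wrist','post1.png'); print(get_obs()['t'])
E
```

```text
[-23.5  17.7 107.7  -0.   54.6   7.6]
[-23.5  16.  109.9  -0.   54.1  -7.3]
[-23.9  14.4 112.   -0.   53.6 -22.6]
[-24.8  12.8 114.   -0.   53.2 -38.4]
29.6333
```

View pics/post1.png

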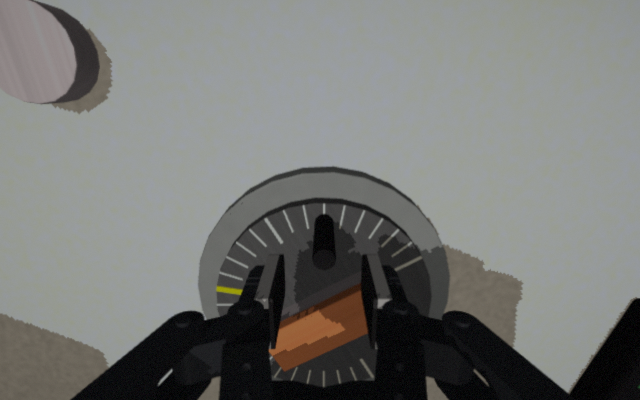

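```bash
python3 - <<'E'
from h import *
move_l(postpose(RT,53,3)[0],speed=100)
b=get_obs()['wrist_force']; grip(10,30); o=get_obs(); print(o['grip_width'],o['wrist_force']-b)
for r in np.linspace(RT,.698,9)[1:]:
    p,e=postpose(r,53,3); move_l(p,e,speed=45)
o=get_obs(); q=o['tcp_pos'][:2]-SP; print(o['t'],o['wrist_force']-b,'ring by tcp',np.arctan2(q[1],q[0])-SY-np.pi/3)
wait(.1); snap('wrist','post2.png'); snap('top','top5.png')
E
python3 -c "
import cv2
im=cv2.imread('pics/top5.png'); cv2.imwrite('pics/top5c.png',cv2.resize(im[170:255,350:440],None,fx=6,fy=6,interpolation=cv2.INTER_CUBIC))"
```

```text
10.765371604460732 [-0.44836756  0.12730476  2.66766543]
32.8333 [-2.19886389  3.67666391  6.85244543] ring by tcp 0.6939642302478959
```

View pics/post2.png

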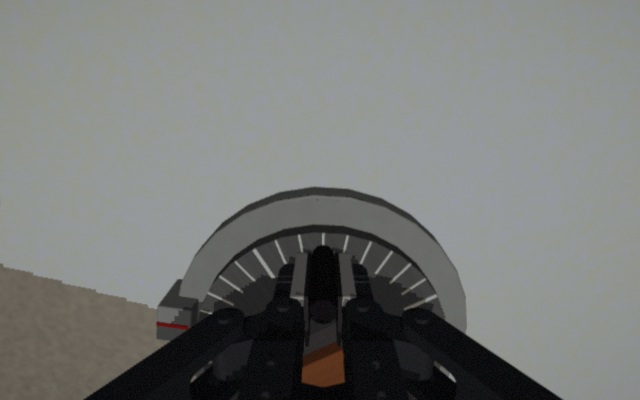

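Release, lift straight up, and look from above with the same kind of view as at the start.

```bash
python3 - <<'E'
from h import *
grip(36); wait(.1)
p,e=postpose(.698,53,3); move_l(postpose(.698,150,3)[0],speed=200)
goto([430,-208,260],list(Rtool(0,0))); wait(.1); snap('wrist','fin1.png')
for n in ['plate0','ring']:
    r=spot_in(n,'wrist'); print(n,[(round(q['score'],2),np.round(q['extent'])) for q in r[:2]])
print(get_obs()['t'])
E
python3 -c "
import cv2
im=cv2.imread('pics/fin1.png'); cv2.imwrite('pics/fin1c.png',cv2.resize(im[133:293,240:400],None,fx=3.6,fy=3.6,interpolation=cv2.INTER_CUBIC))"
```

```text
plate0 [(0.87, array([317., 233.,  66.,  60.]))]
ring [(0.85, array([321., 222., 131., 119.]))]
35.7333
```

View pics/fin1c.png

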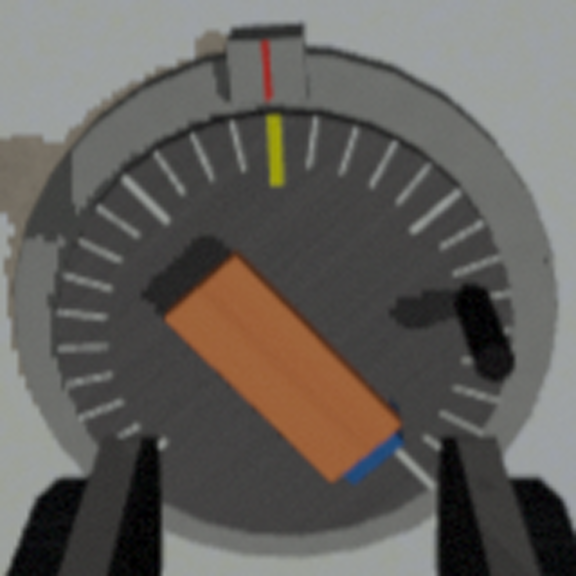

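```bash
cat > fin.py <<'E'
from h import *
import pickle
from scipy.optimize import least_squares
C=pickle.load(open('pics/fin1.png.pkl','rb'))
g=lambda a:np.array(a,float)/3.6+np.array((240,133))-.35
LA=np.array([(-98,0,30),(-78,0,30)]);A=g([(265,40),(269,98)])
M=g([(273,115),(278,186),(408,455),(434,488),(122,178),(168,222),(458,193),(413,231)]); mk=np.radians([40,40,180,180,0,0,90,90])
PB=g([(495,360)])
def f(p):
    e=proj(C,mag(p[:2],p[2],LA))-A; e2=proj(C,mag(p[:2],p[2]+p[3],[(31,53.69,80)]))-PB
    W=atz(C,M,30); d=W[:,:2]-p[:2]; a=np.pi-mk+p[3]+p[2]
    lat=d[:,0]*-np.sin(a)+d[:,1]*np.cos(a)
    return np.r_[e[:,0],e[:,1]*.3,e2.ravel(),lat*.7]
r=least_squares(f,[507,-211,.06,.7],loss='soft_l1'); print(r.x,f(r.x).round(1))
p=r.x
W=atz(C,g([(165,319),(236,252),(403,427),(332,482)]),58)
a=p[2]+p[3]; d=W[:,:2]-p[:2]; L=np.c_[d[:,0]*np.cos(a)+d[:,1]*np.sin(a),-d[:,0]*np.sin(a)+d[:,1]*np.cos(a)]; print(L.round(1),L.mean(0))
E
python3 fin.py
```

```text
[ 5.06805220e+02 -2.10824783e+02  6.25095537e-02  6.87103461e-01] [-0.1  0.1 -0.1  0.5  0.4  0.8 -0.  -0.2  0.6 -0.7  0.3  0.1 -0.5 -0.4]
[[-37.9 -14. ]
 [-38.7  16.4]
 [ 38.   14.5]
 [ 37.2 -14.6]] [-0.34494412  0.6099018 ]
```

```bash
python3 - <<'E'
from h import *
goto([475,205,260],list(Rtool(0.19,0))); wait(.1); snap('wrist','fin2.png'); snap('side','fin2s.png'); print(get_obs()['t'])
E
python3 -c "
import cv2
im=cv2.imread('pics/fin2.png'); cv2.imwrite('pics/fin2c.png',cv2.resize(im[150:325,265:410],None,fx=3.4,fy=3.4,interpolation=cv2.INTER_CUBIC))
im=cv2.imread('pics/fin2s.png'); cv2.imwrite('pics/fin2sc.png',cv2.resize(im[190:290,270:370],None,fx=6,fy=6,interpolation=cv2.INTER_CUBIC))"
```

```text
37.4667
```

View pics/fin2c.png

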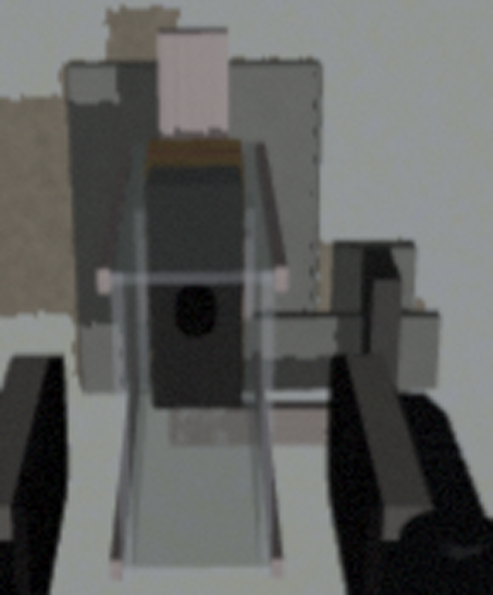

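View pics/fin2sc.png

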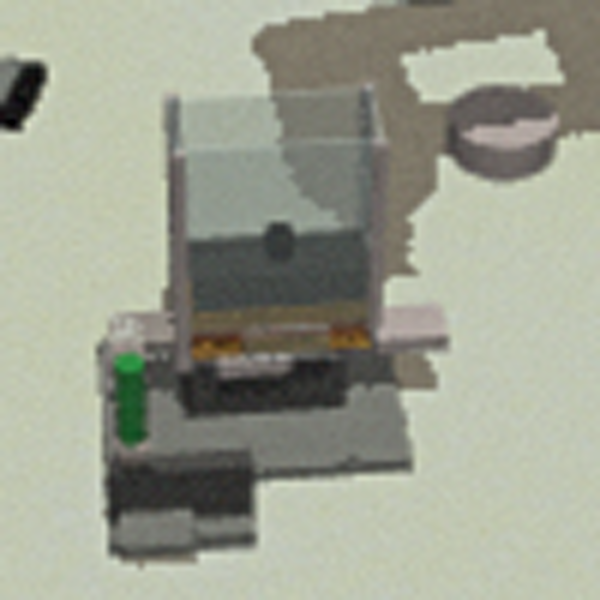

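```bash
python3 -c "
from station import *
sign_off(); print(get_obs()['t'])"
```

```text
the job is handed in; nothing more can be done
the job is handed in; nothing more can be done
```

The plate is on the inspection stage and the ring is turned to the 40° mark. I handed the job in at about 37.5 s of the 67 s allowed; the hand-in gives no verdict.

**What I did:**
- **Ejector:** I gripped the green post and pulled it about 35.6 mm to its hard stop, then let it spring back. The plate's front end stood about 27.5 mm out of the mouth.
- **Plate:** I gripped it with the gripper leaning 30° and drew it out level. I laid it on the bed, pushed it up to the blue stop until I felt contact, and let go.
- **Ring:** I turned it by the black post, then released it and lifted clear.

**Last checks, measured in the camera images:**
- **Ring:** the reading is about 0.687 rad (39.4°), inside the 0.645–0.751 limits. The yellow mark stands at the red line.
- **Plate on the bed:** it is centred to about −0.3 mm lengthways and +0.6 mm across. It looks aligned with the bed and against the stop.
- **Magazine:** the stack has dropped one place and nothing sticks out of the mouth. I judged this by eye in the wrist and side pictures and did not measure the second plate's height.
- **Other things on the bench:** the tin looked undisturbed in the last pictures and no move came near the others. I did not measure their positions again at the end.

**One disagreement:** while the plate hung in the gripper, a fit to the wrist picture suggested a 5° pitch, but the side picture showed it level. I went by the side picture. The touchdown height and the contact point at the stop were both where a level plate should be.

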